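Cross-stack oiled oak slats to dry

TASK

Finish the drying stack on the grey laminate board so that air can get round the oiled oak slats: lay two of the four long slats from the paper sheet squarely across the pair already there, one near each end, then the last two across those, in line above the first pair, with ends and outer edges about flush so that it makes a neat square tower. Set each slat down flat rather than dropping it, do not shift the pair on the board, and leave the short offcut, the sanding block, the brush and the tape where they lie.

Things in the scene. Friction and masses are not known exactly. Their poses are not given: they have to be found in the camera images.
- board: square grey laminate-faced board, 200 x 200 x 18 mm, fixed, left or right on the desk, turned a little. Origin: centre of its underside, on the desk; x, y along its edges, z up. Layer 1 lies on it: two slats along x, at y = about +-65 mm. Layer 2 belongs along y, at x = +-65 mm; layer 3 along x, at y = +-65 mm. Slat centres: 26, 42, 58 mm above the desk in layers 1, 2, 3
- base_a: oak slat of the first layer, same 160 x 30 x 16 mm; lies flat and loose on the grey laminate board along the board's x axis, about 65 mm to the + y side of the board's centre. The origin is the slat's centre; it is to stay where it lies
- base_b: oak slat of the first layer, same 160 x 30 x 16 mm; lies flat and loose on the grey laminate board along the board's x axis, about 65 mm to the - y side of the board's centre. The origin is the slat's centre; it is to stay where it lies
- slat_a: one of four identical plain oak slats, 160 long (x axis) x 30 wide (y axis) x 16 thick (z axis) mm, 40 to 75 g; starts lying flat on the paper sheet, roughly along the sheet's x axis. The origin is the slat's centre, 8 mm above its underside
- slat_b: one of four identical plain oak slats, 160 long (x axis) x 30 wide (y axis) x 16 thick (z axis) mm, 40 to 75 g; starts lying flat on the paper sheet, roughly along the sheet's x axis. The origin is the slat's centre, 8 mm above its underside
- slat_c: one of four identical plain oak slats, 160 long (x axis) x 30 wide (y axis) x 16 thick (z axis) mm, 40 to 75 g; starts lying flat on the paper sheet, roughly along the sheet's x axis. The origin is the slat's centre, 8 mm above its underside
- slat_d: one of four identical plain oak slats, 160 long (x axis) x 30 wide (y axis) x 16 thick (z axis) mm, 40 to 75 g; starts lying flat on the paper sheet, roughly along the sheet's x axis. The origin is the slat's centre, 8 mm above its underside
- sheet: white paper sheet, 370 (x) x 280 (y) x 2 mm, fixed flat on the desk on the side opposite the board; the four slats, the offcut and the sanding block lie on it in two columns of three. The origin is the centre of its underside, z up
- offcut: short offcut of the same oak, 90 x 30 x 16 mm, flat on the sheet among the slats; not part of the stack. The origin is its centre
- sanding_block: cork sanding block, 110 (x) x 50 (y) x 29 (z) mm, flat on the sheet among the slats. The origin is the centre of its underside
- brush: flat paint brush, about 190 mm long, lying on the desk just in front of the board (its robot side). Its origin is on its underside
- tape_roll: roll of tape lying flat on the desk just behind the board, 100 mm across and 25 mm high; a tin, a jar, a cup with pencils and a plant stand farther back along the far edge of the desk. The origin is the centre of its underside
There are look-alikes about, which are no part of the job. What is shaped like the slat_c but black or orange is not meant. Leave any blue look-alike of the slat_d alone.

How it is judged (in metres and radians):
On the way:
1. the second layer is laid: two slats flat across the first pair, one near each end (z of base_a in the frame of board between 0.022 and 0.03 m and y of base_a in the frame of board between 0.05 and 0.08 m and x of base_a in the frame of board between -0.015 and 0.015 m and angle between the x axis of each of base_a, base_b and the x axis of board, either way round below 0.17 rad and angle between the z axis of each of base_a, base_b and the z axis of board, either way round below 0.08 rad and linear speed of each of base_a, base_b below 0.02 m/s and angular speed of each of base_a, base_b below 0.2 rad/s and z of base_b in the frame of board between 0.022 and 0.03 m and y of base_b in the frame of board between -0.08 and -0.05 m and x of base_b in the frame of board between -0.015 and 0.015 m and ((z of slat_a in the frame of board between 0.038 and 0.046 m and x of slat_a in the frame of board between 0.05 and 0.08 m and y of slat_a in the frame of board between -0.015 and 0.015 m and angle between the x axis of slat_a and the y axis of board, either way round below 0.17 rad and angle between the z axis of slat_a and the z axis of board, either way round below 0.08 rad and linear speed of slat_a below 0.02 m/s and angular speed of slat_a below 0.2 rad/s) or (z of slat_b in the frame of board between 0.038 and 0.046 m and x of slat_b in the frame of board between 0.05 and 0.08 m and y of slat_b in the frame of board between -0.015 and 0.015 m and angle between the x axis of slat_b and the y axis of board, either way round below 0.17 rad and angle between the z axis of slat_b and the z axis of board, either way round below 0.08 rad and linear speed of slat_b below 0.02 m/s and angular speed of slat_b below 0.2 rad/s) or (z of slat_c in the frame of board between 0.038 and 0.046 m and x of slat_c in the frame of board between 0.05 and 0.08 m and y of slat_c in the frame of board between -0.015 and 0.015 m and angle between the x axis of slat_c and the y axis of board, either way round below 0.17 rad and angle between the z axis of slat_c and the z axis of board, either way round below 0.08 rad and linear speed of slat_c below 0.02 m/s and angular speed of slat_c below 0.2 rad/s) or (z of slat_d in the frame of board between 0.038 and 0.046 m and x of slat_d in the frame of board between 0.05 and 0.08 m and y of slat_d in the frame of board between -0.015 and 0.015 m and angle between the x axis of slat_d and the y axis of board, either way round below 0.17 rad and angle between the z axis of slat_d and the z axis of board, either way round below 0.08 rad and linear speed of slat_d below 0.02 m/s and angular speed of slat_d below 0.2 rad/s)) and ((z of slat_a in the frame of board between 0.038 and 0.046 m and x of slat_a in the frame of board between -0.08 and -0.05 m and y of slat_a in the frame of board between -0.015 and 0.015 m and angle between the x axis of slat_a and the y axis of board, either way round below 0.17 rad and angle between the z axis of slat_a and the z axis of board, either way round below 0.08 rad and linear speed of slat_a below 0.02 m/s and angular speed of slat_a below 0.2 rad/s) or (z of slat_b in the frame of board between 0.038 and 0.046 m and x of slat_b in the frame of board between -0.08 and -0.05 m and y of slat_b in the frame of board between -0.015 and 0.015 m and angle between the x axis of slat_b and the y axis of board, either way round below 0.17 rad and angle between the z axis of slat_b and the z axis of board, either way round below 0.08 rad and linear speed of slat_b below 0.02 m/s and angular speed of slat_b below 0.2 rad/s) or (z of slat_c in the frame of board between 0.038 and 0.046 m and x of slat_c in the frame of board between -0.08 and -0.05 m and y of slat_c in the frame of board between -0.015 and 0.015 m and angle between the x axis of slat_c and the y axis of board, either way round below 0.17 rad and angle between the z axis of slat_c and the z axis of board, either way round below 0.08 rad and linear speed of slat_c below 0.02 m/s and angular speed of slat_c below 0.2 rad/s) or (z of slat_d in the frame of board between 0.038 and 0.046 m and x of slat_d in the frame of board between -0.08 and -0.05 m and y of slat_d in the frame of board between -0.015 and 0.015 m and angle between the x axis of slat_d and the y axis of board, either way round below 0.17 rad and angle between the z axis of slat_d and the z axis of board, either way round below 0.08 rad and linear speed of slat_d below 0.02 m/s and angular speed of slat_d below 0.2 rad/s))), for 0.2 s.
At the end, for the whole second after the job is handed in: Three crossed layers of two on the board: first pair in place, two slats across, two on top along the first (any slat in any place). Each flat and at rest, centre height within 4 mm, centre within 15 mm of its place 65 mm either side of the board's centre, within 0.17 rad of square (all of step 1 and ((z of slat_a in the frame of board between 0.054 and 0.062 m and y of slat_a in the frame of board between 0.05 and 0.08 m and x of slat_a in the frame of board between -0.015 and 0.015 m and angle between the x axis of slat_a and the x axis of board, either way round below 0.17 rad and angle between the z axis of slat_a and the z axis of board, either way round below 0.08 rad and linear speed of slat_a below 0.02 m/s and angular speed of slat_a below 0.2 rad/s) or (z of slat_b in the frame of board between 0.054 and 0.062 m and y of slat_b in the frame of board between 0.05 and 0.08 m and x of slat_b in the frame of board between -0.015 and 0.015 m and angle between the x axis of slat_b and the x axis of board, either way round below 0.17 rad and angle between the z axis of slat_b and the z axis of board, either way round below 0.08 rad and linear speed of slat_b below 0.02 m/s and angular speed of slat_b below 0.2 rad/s) or (z of slat_c in the frame of board between 0.054 and 0.062 m and y of slat_c in the frame of board between 0.05 and 0.08 m and x of slat_c in the frame of board between -0.015 and 0.015 m and angle between the x axis of slat_c and the x axis of board, either way round below 0.17 rad and angle between the z axis of slat_c and the z axis of board, either way round below 0.08 rad and linear speed of slat_c below 0.02 m/s and angular speed of slat_c below 0.2 rad/s) or (z of slat_d in the frame of board between 0.054 and 0.062 m and y of slat_d in the frame of board between 0.05 and 0.08 m and x of slat_d in the frame of board between -0.015 and 0.015 m and angle between the x axis of slat_d and the x axis of board, either way round below 0.17 rad and angle between the z axis of slat_d and the z axis of board, either way round below 0.08 rad and linear speed of slat_d below 0.02 m/s and angular speed of slat_d below 0.2 rad/s)) and ((z of slat_a in the frame of board between 0.054 and 0.062 m and y of slat_a in the frame of board between -0.08 and -0.05 m and x of slat_a in the frame of board between -0.015 and 0.015 m and angle between the x axis of slat_a and the x axis of board, either way round below 0.17 rad and angle between the z axis of slat_a and the z axis of board, either way round below 0.08 rad and linear speed of slat_a below 0.02 m/s and angular speed of slat_a below 0.2 rad/s) or (z of slat_b in the frame of board between 0.054 and 0.062 m and y of slat_b in the frame of board between -0.08 and -0.05 m and x of slat_b in the frame of board between -0.015 and 0.015 m and angle between the x axis of slat_b and the x axis of board, either way round below 0.17 rad and angle between the z axis of slat_b and the z axis of board, either way round below 0.08 rad and linear speed of slat_b below 0.02 m/s and angular speed of slat_b below 0.2 rad/s) or (z of slat_c in the frame of board between 0.054 and 0.062 m and y of slat_c in the frame of board between -0.08 and -0.05 m and x of slat_c in the frame of board between -0.015 and 0.015 m and angle between the x axis of slat_c and the x axis of board, either way round below 0.17 rad and angle between the z axis of slat_c and the z axis of board, either way round below 0.08 rad and linear speed of slat_c below 0.02 m/s and angular speed of slat_c below 0.2 rad/s) or (z of slat_d in the frame of board between 0.054 and 0.062 m and y of slat_d in the frame of board between -0.08 and -0.05 m and x of slat_d in the frame of board between -0.015 and 0.015 m and angle between the x axis of slat_d and the x axis of board, either way round below 0.17 rad and angle between the z axis of slat_d and the z axis of board, either way round below 0.08 rad and linear speed of slat_d below 0.02 m/s and angular speed of slat_d below 0.2 rad/s))); the robot touches nothing.
It fails at once if the offcut, sanding block, brush or tape roll is moved more than 30 mm (distance of any of offcut, sanding_block, brush, tape_roll from where it was at the start of the episode above 0.03 m).
It fails at once if a slat is dropped onto the stack (falls free from more than about 20 mm) ((linear speed of slat_a above 0.6 m/s and contact force between the fingers and slat_a below 0.1 N and horizontal distance between slat_a and board below 0.12 m) or (linear speed of slat_b above 0.6 m/s and contact force between the fingers and slat_b below 0.1 N and horizontal distance between slat_b and board below 0.12 m) or (linear speed of slat_c above 0.6 m/s and contact force between the fingers and slat_c below 0.1 N and horizontal distance between slat_c and board below 0.12 m) or (linear speed of slat_d above 0.6 m/s and contact force between the fingers and slat_d below 0.1 N and horizontal distance between slat_d and board below 0.12 m)).
It also fails if it takes over 72 s, if anything falls off the work surface, if the arm or the gripper's body presses on something with over 40 N, if the wrist force passes 120 N, or if a joint passes its speed limit or range.

ROBOT

A 6-joint arm with a two-finger parallel gripper is mounted at the origin on the work surface. World frame = base frame: x ahead of the robot, y to its left, z up, the work surface at z = 0. Lengths are in mm, angles in rad, forces in N, time in s.
With the tool pointing down it reaches from about 325 to 900 mm from the base axis. Payload 3.5 kg.
Tool frame: the origin (TCP) lies midway between the tips of the shut fingers; the grasp point (between the pads) lies r.pinch_z behind it (r.pinch_z is the distance from the TCP to the grasp point, in mm); z points along the fingers, y is the line along which they close (so a half turn about z gives the same grasp; the last joint's range is limited). The gripper opens to 85 mm and grips with 20 to 120 N. Pads are 22 mm wide; open, the fingers measure 114 mm over their backs; the gripper's body (76 mm by 85 mm) begins 54 mm behind the grasp point. The pads swing forward as they close: fully open they stand 13 mm farther back than shut.
Start: joints at [1.129, 0.276, -0.026, 1.268, 0, 1.467], TCP at [207.728, 589.466, 231.313] pointing down, gripper open.
Joint ranges: [-3.12, 3.12], [-0.85, 1.88], [-1.08, 1.24], [-1.95, 2.15], [-1.57, 1.53], [-3.14, 3.14]. Speed limits (rad/s): [2.57, 2.57, 3.14, 3.14, 3.14, 3.14].

INTERFACE

Orientations are given as [roll, pitch, yaw] about the fixed x, y, z axes, in that order (R = Rz(yaw) Ry(pitch) Rx(roll)).
In Python, from rig import r, vision, spotter gives the robot as it stands.
- The arm moves only by the shell command python3 -m crank 'ROWS' [OPENING] [FORCE]. ROWS is JSON, a list of rows, each an object with "slide": the shift along the world's x, y, z in mm, a list of three; "twist": the turn about the world's z in rad. A call has 1 to 20 rows; each row is the pose to reach, as a shift and turn from the pose commanded when the call began; what a row does not reach only later rows make up. A row lasts 1/8 s, in which the tool goes at most 62.5 mm and 10.7 degrees, less where a joint would pass 70% of its speed; a pose out of reach is approached as far as the arm can. A call with a gripper value outside its range is refused whole. OPENING is the opening, from 0 (shut) to 1 (fully open), set as the call begins (- or left out, the last holds). The fingers move at their own pace and stop on an object; FORCE is the grip in N (left out, the last holds). Time passes only in rows, so rows that repeat a pose let the fingers close. It gives the time, the measured TCP pose, the force, the opening and the grip force at its end, in the units of the state.
- r.observe(): the state, without advancing time (a new reading comes with each control period).
- vision.camera(name): name is "scene" or "top"; returns a dict with "pixels" (420x560x3 uint8, blue, green, red), "camera_matrix" (3x3 intrinsics, pixels), "rvec" (rotation vector, rad) and "tvec" (3), from world to camera coordinates, as OpenCV has them. Camera axes: x right, y down, z forward; pixel columns grow to the right and rows downward; lengths in mm; the calibration is good to about 2 mm. A picture is of the moment at which its call begins. There is no depth.
- r.hand_in(): hands the job in; it is judged then, once.
Trained networks look in the newest picture that a camera, given by its name, has taken for a name from the list of things; names that differ only in an ending like _2 or _b are one class to them, and where a whole thing is asked for, a point or a joint stands for the part that bears it (a point fixed in the world has none). Each returns a list of dicts, best first, with "confidence" (0 to 1); they miss things now and then, are a little off and sometimes report something else, mostly with a low value. They report only what shows in the picture. A call takes as long as a camera call. They do not tell look-alikes from the thing itself.
- spotter.find_in(camera, label): "rect" ([left, top, right, bottom] in pixels, round what is visible of it).
- spotter.outline_of(camera, label): "mask" (420x560 bool, what is visible of it) and "rect" ([left, top, right, bottom] in pixels, round what is visible of it).
The state is a dict: "clock": time; "joint_pos": joint angles; "joint_velocities": joint speeds; "tau": joint torques, N m; "position": TCP position; "tool_rot": TCP orientation; "ft_force": force on the tool from outside, world axes, zero at the start; "ft_torque": the same for the moment, N m; "finger_gap": finger opening in mm; "finger_force": force on a finger pad.
Only numpy, scipy, OpenCV 4.12 (cv2) and the standard library are available. Lean on these libraries where they do the work, as an engineer would, in place of code of your own. Each camera call takes 0.05 s, during which the arm holds its last target. There are 200 camera calls.

## Working session

There is one attempt and no reset: what is moved stays moved. The work goes in short steps, Python scripts to look and compute and a shell command to move; the robot and the scene stay as the last step left them, time stands still between calls to the robot, and variables do not carry over. Pictures are saved under pics/ and viewed, at most 10 in all, crops included, and the job is handed in when it is done.

```bash
mkdir -p pics; python3 - <<'E'
from rig import r, vision, spotter
import cv2
for n in("top","scene"):
    c=vision.camera(n); cv2.imwrite(f"pics/{n}0.png",c["pixels"]); print(n,c["camera_matrix"],c["rvec"],c["tvec"])
print(r.observe(), r.pinch_z)
E
```

```text
top [[527.17074685   0.         278.54280113]
 [  0.         527.17074685 204.85844403]
 [  0.           0.           1.        ]] [ 2.13955481 -2.13093252  0.1702391 ] [ -94.09563652  435.30233775 1492.67311472]
scene [[498.34472115   0.         283.56372714]
 [  0.         498.34472115 206.24682849]
 [  0.           0.           1.        ]] [ 1.57085459  2.13635675 -0.73314242] [ 218.38284373 -296.01379373 1577.47994599]
{'clock': 0.1, 'joint_pos': array([ 1.12861115e+00,  2.77072260e-01, -2.77292303e-02,  1.26801045e+00,
        1.95156286e-06,  1.46740759e+00]), 'joint_velocities': array([-0.00106916, -0.0010247 ,  0.00466368, -0.00026646, -0.00205913,
        0.00062099]), 'tau': array([ 5.04244381e-04, -4.46709573e+01,  2.96128517e+01,  8.44750117e-03,
       -1.07200851e-04,  4.83681958e-06]), 'position': array([207.42064648, 588.83411198, 230.26884218]), 'tool_rot': array([-3.13958800e+00, -2.09961673e-04,  2.80279600e+00]), 'ft_force': array([-0.26241808, -0.73767406, -0.16814123]), 'ft_torque': array([ 0.02555689, -0.00104899,  0.04096103]), 'finger_force': 0.0, 'finger_gap': 85.37429890125624} 18.700000000000003
```

View pics/top0.png

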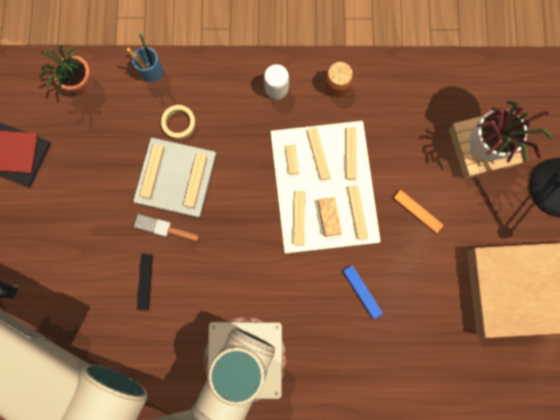

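View pics/scene0.png

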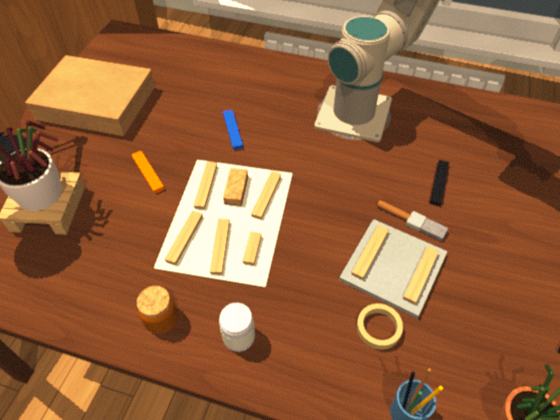

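The top view shows the board at (175,177) with the base slats at (152,171) and (195,180). The slats on the sheet are at (319,153), (351,153), (299,218) and (358,212). The offcut is at (292,159) and the sanding block at (330,216).

```bash
cat > h.py <<'E'
import cv2, numpy as np
from rig import r, vision, spotter
def ray(c,px,z):
    R=cv2.Rodrigues(np.array(c["rvec"]))[0]; t=np.array(c["tvec"]).ravel()
    p=cv2.undistortPoints(np.array(px,float).reshape(-1,1,2),c["camera_matrix"],None)[:,0]
    d=np.c_[p,np.ones(len(p))]@R; C=-R.T@t
    return (C+d*((z-C[2])/d[:,2])[:,None])[:,:2]
def rect(c,mask,z):
    cs=max(cv2.findContours(mask.astype(np.uint8),0,1)[0],key=cv2.contourArea)[:,0]
    (x,y),(w,h),a=cv2.minAreaRect(ray(c,cs,z).astype(np.float32))
    if w<h: w,h,a=h,w,a+90
    a=(a+90)%180-90
    return [round(v,1) for v in(x,y,w,h,a)]
def show(cam,zs,labels):
    c=vision.camera(cam)
    for l in labels:
        for d in spotter.outline_of(cam,l):
            if d["confidence"]>.3: print(cam,l,round(d["confidence"],2),[int(v) for v in d["rect"]],[rect(c,d["mask"],z) for z in zs])
E
python3 - <<'E'
from h import *
for cam in("top","scene"):
    show(cam,[18,34],["slat_a","base_a"]); show(cam,[18],["board","offcut"]);show(cam,[2],["sheet"]);show(cam,[29],["sanding_block"]);show(cam,[10],["brush"]);show(cam,[25],["tape_roll"])
E
```

```text
top slat_a 0.9 [295, 186, 304, 245] [[402.1, -152.1, 162.2, 29.4, -0.2], [399.8, -151.5, 160.5, 29.1, -0.2]]
top slat_a 0.74 [138, 255, 151, 310] [[215.1, 290.9, 156.5, 34.3, -1.0], [214.8, 286.8, 154.9, 34.0, -1.0]]
top slat_a 0.65 [348, 125, 356, 178] [[598.0, -307.5, 156.8, 35.8, -0.9], [593.7, -305.3, 155.2, 35.4, -0.9]]
top slat_a 0.62 [340, 268, 383, 318] [[189.5, -332.4, 159.4, 31.4, 32.1], [189.5, -329.9, 157.7, 31.1, 32.1]]
top slat_a 0.6 [346, 183, 367, 239] [[422.1, -323.1, 162.7, 32.8, 9.7], [419.6, -320.8, 161.0, 32.5, 9.7]]
top slat_a 0.6 [395, 190, 443, 231] [[422.8, -499.4, 159.2, 32.8, 49.8], [420.3, -495.2, 157.6, 32.4, 49.8]]
top slat_a 0.56 [310, 125, 332, 181] [[595.5, -210.8, 160.8, 31.5, 14.3], [591.2, -209.6, 159.1, 31.2, 14.3]]
top base_a 0.8 [141, 144, 164, 194] [[541.2, 284.3, 162.3, 34.1, -12.0], [537.5, 280.3, 160.6, 33.7, -12.0]]
top base_a 0.74 [296, 187, 304, 245] [[402.0, -152.2, 162.3, 29.2, -0.2], [399.8, -151.6, 160.6, 28.9, -0.2]]
top base_a 0.68 [184, 151, 209, 205] [[514.8, 155.0, 165.3, 37.2, -12.4], [511.3, 152.3, 163.6, 36.8, -12.4]]
top base
[... 1540 characters left out ...]
.0, 32.4, -11.8], [545.9, 281.2, 169.3, 31.9, -11.8]]
scene base_a 0.81 [349, 226, 386, 281] [[507.9, 154.5, 172.2, 35.9, -11.4], [518.8, 154.3, 169.6, 35.4, -11.4]]
scene board 0.89 [340, 218, 447, 318] [[531.0, 214.9, 213.1, 203.5, -12.7]]
scene offcut 0.94 [244, 231, 259, 265] [[587.1, -129.2, 97.1, 30.7, 7.7]]
scene sheet 0.67 [155, 160, 291, 287] [[505.5, -226.5, 372.6, 281.8, 6.7]]
scene sanding_block 0.69 [222, 167, 248, 206] [[416.8, -234.5, 133.7, 57.4, 11.0]]
scene brush 0.73 [378, 201, 447, 245] [[369.5, 235.2, 190.7, 53.7, 73.2]]
scene brush 0.63 [405, 246, 439, 304] [[530.2, 284.3, 168.9, 30.0, -11.9]]
scene tape_roll 0.75 [353, 304, 403, 351] [[701.1, 211.4, 107.7, 97.0, -3.6]]
```

```bash
python3 -m crank '[{"slide":[222,-390,-81],"twist":0.1},{"slide":[222,-390,-81],"twist":0.2},{"slide":[222,-390,-81],"twist":0.325},{"slide":[222,-390,-81],"twist":0.325},{"slide":[222,-390,-81],"twist":0.325},{"slide":[222,-390,-81],"twist":0.325},{"slide":[222,-390,-81],"twist":0.325},{"slide":[222,-390,-81],"twist":0.325},{"slide":[194,-741,-131],"twist":0.325},{"slide":[194,-741,-131],"twist":0.325},{"slide":[194,-741,-131],"twist":0.325},{"slide":[194,-741,-131],"twist":0.325},{"slide":[194,-741,-131],"twist":0.325},{"slide":[194,-741,-131],"twist":0.325},{"slide":[194,-741,-131],"twist":0.325},{"slide":[194,-741,-131],"twist":0.325}]' 0.6 60
python3 -c "
from h import *
cv2.imwrite('pics/s1.png',cv2.resize(vision.camera('scene')['pixels'][120:300,100:340],None,fx=3,fy=3))"
```

```text
clock: 3.5
position: [401.6, -151.1, 100.3]
tool_rot: [3.141, -0.0, 3.127]
ft_force: [-0.9, 0.2, -0.6]
finger_gap: 51.6
finger_force: 0.0
```

View pics/s1.png

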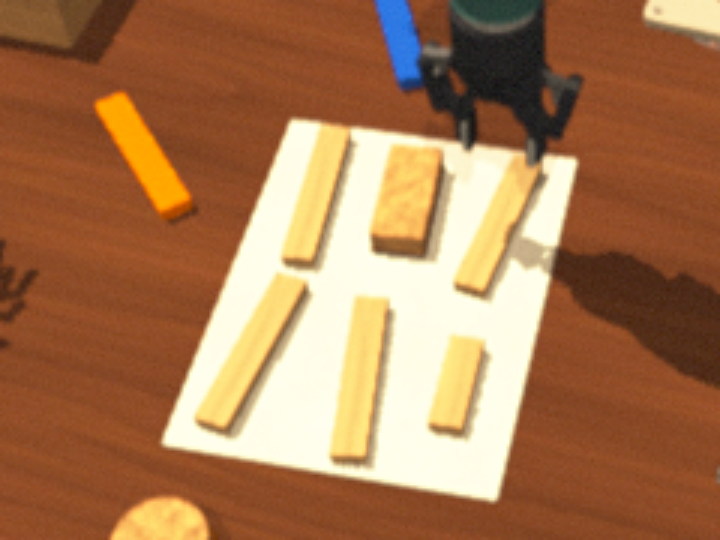

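The open fingers hang over the slat at the right end of the sheet, in line with it and clear of the cork block, so I'll go down and grip.

```bash
python3 -m crank '[{"slide":[0,0,-50],"twist":0},{"slide":[0,0,-80],"twist":0},{"slide":[0,0,-95],"twist":0},{"slide":[0,0,-95],"twist":0}]' 0.6 60; python3 -m crank '[{"slide":[0,0,0],"twist":0},{"slide":[0,0,0],"twist":0},{"slide":[0,0,0],"twist":0},{"slide":[0,0,0],"twist":0},{"slide":[0,0,0],"twist":0}]' 0.1 60
```

```text
clock: 4.05
position: [400.7, -149.4, 4.4]
tool_rot: [3.14, -0.003, 3.13]
ft_force: [0.2, -0.0, 0.3]
finger_gap: 51.1
finger_force: 0.0
clock: 4.68
position: [403.0, -151.7, 6.6]
tool_rot: [-3.141, 0.003, 3.128]
ft_force: [0.0, 2.5, 7.1]
finger_gap: 28.6
finger_force: 60.1
```

```bash
python3 -m crank '[{"slide":[0,0,30],"twist":0},{"slide":[0,0,80],"twist":0},{"slide":[0,0,120],"twist":0},{"slide":[186,354,120],"twist":1.375},{"slide":[186,354,120],"twist":1.375},{"slide":[186,354,120],"twist":1.375},{"slide":[186,354,120],"twist":1.375},{"slide":[186,354,120],"twist":1.375},{"slide":[186,354,120],"twist":1.375},{"slide":[186,354,120],"twist":1.375},{"slide":[186,354,120],"twist":1.375},{"slide":[186,354,90],"twist":1.375},{"slide":[186,354,70],"twist":1.375},{"slide":[186,354,70],"twist":1.375}]'
python3 -c "
from h import *
cv2.imwrite('pics/s2.png',cv2.resize(vision.camera('scene')['pixels'][130:330,310:550],None,fx=3,fy=3))
cv2.imwrite('pics/t2.png',cv2.resize(vision.camera('top')['pixels'][90:290,90:330],None,fx=3,fy=3))"
```

```text
clock: 6.42
position: [585.6, 201.9, 73.3]
tool_rot: [3.137, -0.002, -1.78]
ft_force: [-0.5, -0.0, 0.2]
finger_gap: 28.7
finger_force: 59.6
```

View pics/s2.png

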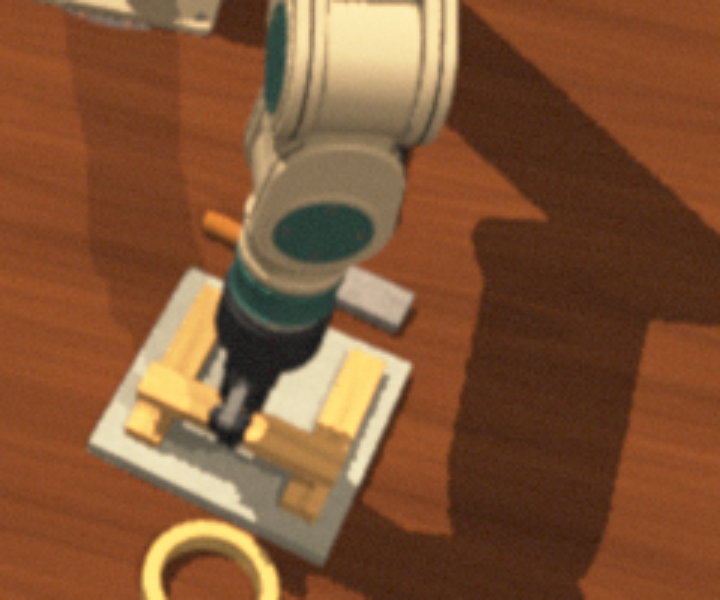

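The slat hangs square over the far end of the base pair with about equal overhang, so I'll set it down.

```bash
python3 -m crank '[{"slide":[1,0,-20],"twist":0},{"slide":[1,0,-30],"twist":0},{"slide":[1,0,-35],"twist":0},{"slide":[1,0,-37],"twist":0},{"slide":[1,0,-37],"twist":0}]'; python3 -m crank '[{"slide":[0,0,0],"twist":0},{"slide":[0,0,0],"twist":0},{"slide":[0,0,0],"twist":0}]' 0.6; python3 -m crank '[{"slide":[0,0,20],"twist":0},{"slide":[0,0,80],"twist":0},{"slide":[-80,-40,130],"twist":0}]'
```

```text
clock: 7.15
position: [589.2, 202.6, 38.8]
tool_rot: [-3.141, 0.0, -1.78]
ft_force: [-0.3, 0.3, -1.2]
finger_gap: 28.2
finger_force: 59.6
clock: 7.52
position: [588.9, 202.5, 38.5]
tool_rot: [-3.141, 0.0, -1.78]
ft_force: [-0.4, 0.2, 0.2]
finger_gap: 51.6
finger_force: 0.0
clock: 7.9
position: [545.3, 179.3, 153.1]
tool_rot: [-3.132, 0.004, -1.78]
ft_force: [-0.1, 0.6, 0.4]
finger_gap: 51.2
finger_force: 0.0
```

```bash
python3 -m crank '[{"slide":[-118,-500,-49],"twist":-1.2},{"slide":[-118,-500,-49],"twist":-1.2},{"slide":[-118,-500,-49],"twist":-1.2},{"slide":[-118,-500,-49],"twist":-1.2},{"slide":[-118,-500,-49],"twist":-1.2},{"slide":[-118,-500,-49],"twist":-1.2},{"slide":[-118,-500,-49],"twist":-1.2},{"slide":[-118,-500,-49],"twist":-1.2},{"slide":[-118,-500,-49],"twist":-1.2},{"slide":[-118,-500,-49],"twist":-1.2},{"slide":[-118,-500,-49],"twist":-1.2}]'
python3 - <<'E'
from h import *
show("top",[18,34,50],["slat_a","base_a"])
cv2.imwrite('pics/t3.png',cv2.resize(vision.camera('top')['pixels'][90:290,90:330],None,fx=3,fy=3))
E
```

```text
clock: 9.28
position: [422.0, -320.3, 99.7]
tool_rot: [3.14, -0.0, -2.979]
ft_force: [0.3, 0.6, 0.3]
finger_gap: 51.2
finger_force: 0.0
top slat_a 0.83 [139, 256, 151, 308] [[215.2, 290.5, 156.6, 35.2, -0.8], [214.9, 286.4, 154.9, 34.8, -0.8], [214.6, 282.3, 153.3, 34.4, -0.8]]
top slat_a 0.72 [345, 123, 356, 182] [[598.0, -307.3, 162.5, 30.0, -1.1], [593.7, -305.1, 160.8, 29.7, -1.1], [589.4, -302.9, 159.1, 29.4, -1.1]]
top slat_a 0.66 [153, 141, 204, 163] [[595.6, 211.0, 168.0, 35.0, 77.2], [591.3, 207.8, 166.2, 34.7, 77.2], [587.0, 204.5, 164.4, 34.3, 77.2]]
top slat_a 0.64 [399, 196, 441, 231] [[416.1, -506.0, 141.0, 34.3, 48.4], [413.7, -501.7, 139.5, 33.9, 48.4], [411.3, -497.4, 138.1, 33.5, 48.4]]
top slat_a 0.63 [342, 266, 382, 318] [[189.3, -331.2, 157.3, 31.9, 33.2], [189.3, -328.7, 155.7, 31.6, 33.2], [189.3, -326.3, 154.0, 31.3, 33.2]]
top slat_a 0.57 [311, 127, 334, 179] [[595.8, -210.7, 161.5, 31.8, 14.8], [591.5, -209.6, 159.8, 31.4, 14.8], [587.3, -208.4, 158.1, 31.1, 14.8]]
top base_a 0.67 [141, 152, 160, 197] [[526.6, 287.3, 133.7, 35.4, -12.7], [523.1, 283.2, 132.3, 35.0, -12.7], [519.5, 279.2, 130.9, 34.7, -12.7]]
top base_a 0.62 [183, 156, 209, 206] [[510.0, 156.0, 160.2, 37.3, -12.2], [506.7, 153.4, 158.5, 36.9, -12.2], [503.3, 150.7, 156.8, 36.5, -12.2]]
```

View pics/t3.png

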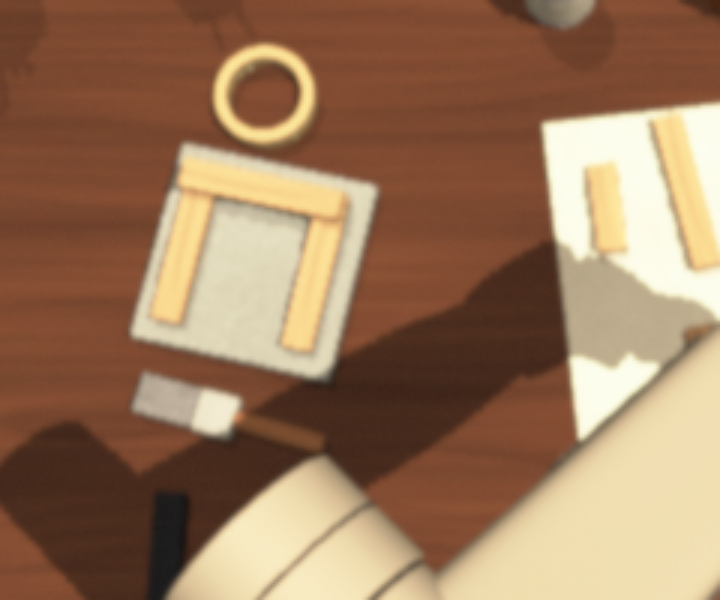

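The first cross slat lies flush on the far ends of the base pair, from (178,175) to (345,205) in the crop. Next is the second slat.

```bash
python3 -m crank '[{"slide":[0,-1,-50],"twist":0},{"slide":[0,-1,-80],"twist":0},{"slide":[0,-1,-94],"twist":0},{"slide":[0,-1,-94],"twist":0}]' 0.6 60; python3 -m crank '[{"slide":[0,0,0],"twist":0},{"slide":[0,0,0],"twist":0},{"slide":[0,0,0],"twist":0},{"slide":[0,0,0],"twist":0},{"slide":[0,0,0],"twist":0}]' 0.1 60
```

```text
clock: 9.98
position: [421.6, -322.0, 5.2]
tool_rot: [3.14, -0.001, -2.98]
ft_force: [0.2, 0.1, 0.4]
finger_gap: 51.1
finger_force: 0.0
clock: 10.6
position: [423.3, -324.2, 7.6]
tool_rot: [-3.139, 0.002, -2.98]
ft_force: [0.4, 0.3, 5.2]
finger_gap: 28.3
finger_force: 61.3
```

```bash
python3 -m crank '[{"slide":[0,0,30],"twist":0},{"slide":[0,0,80],"twist":0},{"slide":[0,0,120],"twist":0},{"slide":[39,551,120],"twist":1.2},{"slide":[39,551,120],"twist":1.2},{"slide":[39,551,120],"twist":1.2},{"slide":[39,551,120],"twist":1.2},{"slide":[39,551,120],"twist":1.2},{"slide":[39,551,120],"twist":1.2},{"slide":[39,551,120],"twist":1.2},{"slide":[39,551,120],"twist":1.2},{"slide":[39,551,120],"twist":1.2},{"slide":[39,551,100],"twist":1.2},{"slide":[39,551,70],"twist":1.2},{"slide":[39,551,70],"twist":1.2},{"slide":[39,551,70],"twist":1.2}]'
```

```text
clock: 12.6
position: [461.4, 228.1, 76.6]
tool_rot: [-3.141, 0.001, -1.781]
ft_force: [-0.3, 0.5, -0.2]
finger_gap: 28.0
finger_force: 60.5
```

```bash
python3 -m crank '[{"slide":[0,0,-20],"twist":0},{"slide":[0,0,-30],"twist":0},{"slide":[0,0,-35],"twist":0},{"slide":[0,0,-37],"twist":0},{"slide":[0,0,-37],"twist":0}]'; python3 -m crank '[{"slide":[0,0,0],"twist":0},{"slide":[0,0,0],"twist":0},{"slide":[0,0,0],"twist":0}]' 0.6; python3 -m crank '[{"slide":[0,0,20],"twist":0},{"slide":[0,0,80],"twist":0},{"slide":[0,-40,120],"twist":0}]'
```

```text
clock: 13.22
position: [461.4, 228.1, 39.6]
tool_rot: [-3.141, 0.0, -1.781]
ft_force: [-1.1, 0.1, 3.4]
finger_gap: 27.8
finger_force: 60.8
clock: 13.6
position: [461.0, 228.1, 38.8]
tool_rot: [-3.142, 0.0, -1.78]
ft_force: [-0.3, 0.1, -0.7]
finger_gap: 51.3
finger_force: 0.0
clock: 13.98
position: [462.4, 189.4, 161.4]
tool_rot: [-3.138, 0.002, -1.777]
ft_force: [0.7, -0.7, -0.7]
finger_gap: 51.2
finger_force: 0.0
```

```bash
python3 -m crank '[{"slide":[135,-399,-59],"twist":-1.105},{"slide":[135,-399,-59],"twist":-1.105},{"slide":[135,-399,-59],"twist":-1.105},{"slide":[135,-399,-59],"twist":-1.105},{"slide":[135,-399,-59],"twist":-1.105},{"slide":[135,-399,-59],"twist":-1.105},{"slide":[135,-399,-59],"twist":-1.105},{"slide":[135,-399,-59],"twist":-1.105},{"slide":[135,-399,-59],"twist":-1.105},{"slide":[135,-399,-59],"twist":-1.105}]'
python3 - <<'E'
from h import *
show("top",[34,50],["slat_a","base_a"])
E
```

```text
clock: 15.22
position: [595.4, -209.5, 99.8]
tool_rot: [3.141, -0.001, -2.884]
ft_force: [0.6, 0.6, -0.0]
finger_gap: 51.1
finger_force: 0.0
top slat_a 0.95 [149, 138, 203, 160] [[592.0, 209.8, 164.7, 33.2, 78.6], [587.7, 206.5, 163.0, 32.8, 78.6]]
top slat_a 0.89 [343, 125, 354, 181] [[592.3, -305.3, 158.0, 29.4, -1.1], [588.0, -303.1, 156.3, 29.1, -1.1]]
top slat_a 0.79 [397, 189, 440, 231] [[420.5, -495.7, 154.6, 34.8, 50.3], [418.0, -491.5, 152.9, 34.4, 50.3]]
top slat_a 0.79 [343, 267, 382, 317] [[189.4, -330.0, 155.9, 31.2, 31.9], [189.4, -327.5, 154.2, 30.9, 31.9]]
top slat_a 0.67 [139, 184, 194, 205] [[462.9, 231.8, 163.1, 32.6, 78.0], [460.0, 228.3, 161.4, 32.2, 78.0]]
top slat_a 0.53 [139, 295, 143, 307] [[162.5, 298.6, 44.7, 14.1, 2.6], [162.8, 294.4, 44.2, 13.9, 2.6]]
top base_a 0.89 [144, 153, 162, 183] [[538.0, 278.9, 100.4, 37.9, -13.2], [534.3, 274.9, 99.3, 37.5, -13.2]]
top base_a 0.78 [188, 154, 208, 197] [[526.0, 149.0, 125.1, 32.8, -12.7], [522.4, 146.4, 123.7, 32.4, -12.7]]
```

Both layer-2 slats are in place, centred at (588,206) and (460,228) against targets of (588,203) and (461,230). I'll grip the third.

```bash
python3 -m crank '[{"slide":[0,-1,-50],"twist":0},{"slide":[0,-1,-80],"twist":0},{"slide":[0,-1,-94],"twist":0},{"slide":[0,-1,-94],"twist":0}]' 0.6 60; python3 -m crank '[{"slide":[0,0,0],"twist":0},{"slide":[0,0,0],"twist":0},{"slide":[0,0,0],"twist":0},{"slide":[0,0,0],"twist":0},{"slide":[0,0,0],"twist":0}]' 0.1 60
```

```text
clock: 15.88
position: [595.3, -211.2, 5.2]
tool_rot: [3.14, -0.001, -2.885]
ft_force: [0.2, -0.7, 0.2]
finger_gap: 51.4
finger_force: 0.0
clock: 16.5
position: [597.6, -212.7, 7.9]
tool_rot: [-3.139, 0.003, -2.885]
ft_force: [0.7, 0.0, 5.2]
finger_gap: 28.0
finger_force: 62.0
```

```bash
python3 -m crank '[{"slide":[0,0,30],"twist":0},{"slide":[0,0,80],"twist":0},{"slide":[0,0,130],"twist":0},{"slide":[-57,491,130],"twist":-0.466},{"slide":[-57,491,130],"twist":-0.466},{"slide":[-57,491,130],"twist":-0.466},{"slide":[-57,491,130],"twist":-0.466},{"slide":[-57,491,130],"twist":-0.466},{"slide":[-57,491,130],"twist":-0.466},{"slide":[-57,491,130],"twist":-0.466},{"slide":[-57,491,130],"twist":-0.466},{"slide":[-57,491,100],"twist":-0.466},{"slide":[-57,491,85],"twist":-0.466},{"slide":[-57,491,85],"twist":-0.466},{"slide":[-57,491,85],"twist":-0.466}]'
```

```text
clock: 18.38
position: [539.6, 278.4, 91.4]
tool_rot: [3.141, 0.001, 2.93]
ft_force: [0.7, 0.1, -0.9]
finger_gap: 28.1
finger_force: 61.2
```

```bash
python3 -m crank '[{"slide":[0,1,-20],"twist":0},{"slide":[0,1,-30],"twist":0},{"slide":[0,1,-34],"twist":0},{"slide":[0,1,-36],"twist":0},{"slide":[0,1,-36],"twist":0}]'; python3 -m crank '[{"slide":[0,0,0],"twist":0},{"slide":[0,0,0],"twist":0},{"slide":[0,0,0],"twist":0}]' 0.6; python3 -m crank '[{"slide":[0,0,20],"twist":0},{"slide":[0,0,70],"twist":0},{"slide":[0,-40,110],"twist":0}]'
```

```text
clock: 19.0
position: [539.4, 280.0, 55.9]
tool_rot: [3.141, 0.001, 2.931]
ft_force: [-0.5, -0.5, 3.9]
finger_gap: 28.2
finger_force: 61.7
clock: 19.38
position: [539.0, 280.2, 54.8]
tool_rot: [3.141, 0.0, 2.932]
ft_force: [-0.3, 0.3, -0.7]
finger_gap: 51.0
finger_force: 0.0
clock: 19.75
position: [539.7, 241.5, 166.5]
tool_rot: [3.14, 0.002, 2.935]
ft_force: [1.3, -0.7, 0.5]
finger_gap: 51.4
finger_force: 0.0
```

```bash
python3 -m crank '[{"slide":[59,-547,-64],"twist":0.19},{"slide":[59,-547,-64],"twist":0.19},{"slide":[59,-547,-64],"twist":0.19},{"slide":[59,-547,-64],"twist":0.19},{"slide":[59,-547,-64],"twist":0.19},{"slide":[59,-547,-64],"twist":0.19},{"slide":[59,-547,-64],"twist":0.19},{"slide":[59,-547,-64],"twist":0.19},{"slide":[59,-547,-64],"twist":0.19},{"slide":[59,-547,-64],"twist":0.19},{"slide":[59,-547,-64],"twist":0.19},{"slide":[59,-547,-64],"twist":0.19}]'
python3 - <<'E'
from h import *
show("top",[18,50,66],["slat_a"])
E
```

```text
clock: 21.25
position: [597.8, -305.4, 100.8]
tool_rot: [3.141, -0.0, 3.123]
ft_force: [0.8, 0.2, 0.5]
finger_gap: 51.4
finger_force: 0.0
top slat_a 0.93 [147, 186, 193, 206] [[463.5, 224.7, 131.7, 30.9, 77.6], [457.8, 217.9, 128.9, 30.2, 77.6], [454.9, 214.5, 127.5, 29.9, 77.6]]
top slat_a 0.73 [137, 254, 152, 309] [[216.5, 291.9, 159.4, 35.6, -2.0], [215.9, 283.7, 156.1, 34.8, -2.0], [215.6, 279.6, 154.4, 34.5, -2.0]]
top slat_a 0.73 [341, 266, 384, 318] [[189.5, -332.7, 160.9, 35.4, 31.0], [189.5, -327.7, 157.5, 34.7, 31.0], [189.5, -325.3, 155.8, 34.3, 31.0]]
top slat_a 0.69 [394, 189, 445, 231] [[422.2, -499.3, 159.8, 33.3, 50.2], [417.3, -490.9, 156.4, 32.6, 50.2], [414.9, -486.7, 154.8, 32.3, 50.2]]
top slat_a 0.65 [139, 141, 163, 196] [[550.0, 292.4, 167.9, 37.6, -13.3], [542.4, 284.2, 164.4, 36.9, -13.3], [538.6, 280.1, 162.6, 36.5, -13.3]]
top slat_a 0.58 [161, 142, 205, 163] [[591.8, 197.5, 132.6, 35.3, 77.8], [583.3, 191.3, 129.8, 34.6, 77.8], [579.1, 188.2, 128.4, 34.2, 77.8]]
top slat_a 0.43 [135, 138, 214, 212] [[529.9, 219.8, 99.7, 98.6, 78.0], [522.8, 213.2, 97.6, 96.5, 78.0], [519.2, 209.8, 96.5, 95.5, 78.0]]
```

The third slat is at (538.6,280), which is where it should be. Now the last one.

```bash
python3 -m crank '[{"slide":[0,-1,-50],"twist":0},{"slide":[0,-1,-80],"twist":0},{"slide":[0,-1,-95],"twist":0},{"slide":[0,-1,-95],"twist":0}]' 0.6 60; python3 -m crank '[{"slide":[0,0,0],"twist":0},{"slide":[0,0,0],"twist":0},{"slide":[0,0,0],"twist":0},{"slide":[0,0,0],"twist":0},{"slide":[0,0,0],"twist":0}]' 0.1 60
```

```text
clock: 21.85
position: [597.3, -306.9, 5.1]
tool_rot: [3.141, -0.002, 3.123]
ft_force: [0.1, -0.2, -0.1]
finger_gap: 51.2
finger_force: 0.0
clock: 22.48
position: [599.6, -308.9, 8.0]
tool_rot: [-3.14, 0.003, 3.122]
ft_force: [0.2, -0.9, 5.7]
finger_gap: 28.1
finger_force: 62.3
```

```bash
python3 -m crank '[{"slide":[0,0,30],"twist":0},{"slide":[0,0,80],"twist":0},{"slide":[0,0,130],"twist":0},{"slide":[-87,460,130],"twist":-0.19},{"slide":[-87,460,130],"twist":-0.19},{"slide":[-87,460,130],"twist":-0.19},{"slide":[-87,460,130],"twist":-0.19},{"slide":[-87,460,130],"twist":-0.19},{"slide":[-87,460,130],"twist":-0.19},{"slide":[-87,460,130],"twist":-0.19},{"slide":[-87,460,130],"twist":-0.19},{"slide":[-87,460,100],"twist":-0.19},{"slide":[-87,460,85],"twist":-0.19},{"slide":[-87,460,85],"twist":-0.19},{"slide":[-87,460,85],"twist":-0.19}]'
```

```text
clock: 24.35
position: [511.6, 151.6, 91.4]
tool_rot: [3.141, 0.001, 2.931]
ft_force: [0.7, 0.8, -0.2]
finger_gap: 28.1
finger_force: 61.5
```

```bash
python3 -m crank '[{"slide":[0,0,-20],"twist":0},{"slide":[0,0,-30],"twist":0},{"slide":[0,0,-34],"twist":0},{"slide":[0,0,-36],"twist":0},{"slide":[0,0,-36],"twist":0}]'; python3 -m crank '[{"slide":[0,0,0],"twist":0},{"slide":[0,0,0],"twist":0},{"slide":[0,0,0],"twist":0}]' 0.6; python3 -m crank '[{"slide":[0,0,20],"twist":0},{"slide":[0,0,70],"twist":0},{"slide":[0,-40,110],"twist":0},{"slide":[0,-200,110],"twist":0},{"slide":[0,-300,110],"twist":0},{"slide":[0,-300,110],"twist":0},{"slide":[0,-300,110],"twist":0},{"slide":[0,-300,110],"twist":0},{"slide":[0,-300,110],"twist":0}]'
python3 - <<'E'
from h import *
show("top",[50,66],["slat_a"])
a=vision.camera('top')['pixels'][90:250,90:290]; b=vision.camera('scene')['pixels'][190:350,300:500]
cv2.imwrite('pics/end.png',cv2.resize(np.hstack([a,b]),None,fx=2,fy=2))
E
```

```text
clock: 24.98
position: [511.3, 152.0, 55.9]
tool_rot: [-3.141, 0.001, 2.932]
ft_force: [-2.8, -1.4, 4.6]
finger_gap: 28.1
finger_force: 62.1
clock: 25.35
position: [511.0, 152.1, 54.8]
tool_rot: [3.141, 0.0, 2.932]
ft_force: [0.2, 0.6, -0.2]
finger_gap: 51.0
finger_force: 0.0
clock: 26.48
position: [510.7, -148.3, 164.6]
tool_rot: [3.141, -0.001, 2.93]
ft_force: [-0.5, 0.0, -0.7]
finger_gap: 51.3
finger_force: 0.0
top slat_a 0.95 [343, 267, 383, 315] [[188.9, -328.1, 157.0, 33.0, 32.1], [188.9, -325.7, 155.3, 32.7, 32.1]]
top slat_a 0.86 [395, 187, 440, 231] [[415.8, -491.0, 154.2, 31.1, 50.2], [413.4, -486.8, 152.6, 30.8, 50.2]]
top slat_a 0.78 [144, 188, 197, 206] [[460.8, 233.1, 100.9, 31.4, 78.8], [457.9, 229.5, 99.8, 31.0, 78.8]]
top slat_a 0.71 [137, 138, 164, 195] [[542.8, 284.1, 165.7, 35.8, -11.4], [539.0, 280.0, 163.9, 35.5, -11.4]]
top slat_a 0.71 [180, 147, 203, 206] [[514.9, 155.3, 164.4, 33.5, -12.2], [511.4, 152.6, 162.6, 33.1, -12.2]]
top slat_a 0.65 [158, 143, 193, 160] [[587.2, 207.3, 98.7, 34.5, 78.2], [583.0, 204.0, 97.6, 34.2, 78.2]]
top slat_a 0.62 [140, 255, 153, 289] [[244.9, 281.5, 92.3, 34.2, -0.1], [244.3, 277.4, 91.3, 33.8, -0.1]]
top slat_a 0.45 [272, 118, 380, 253] [[492.2, -223.7, 359.5, 270.5, 6.6], [489.0, -222.3, 355.7, 267.6, 6.6]]
```

View pics/end.png

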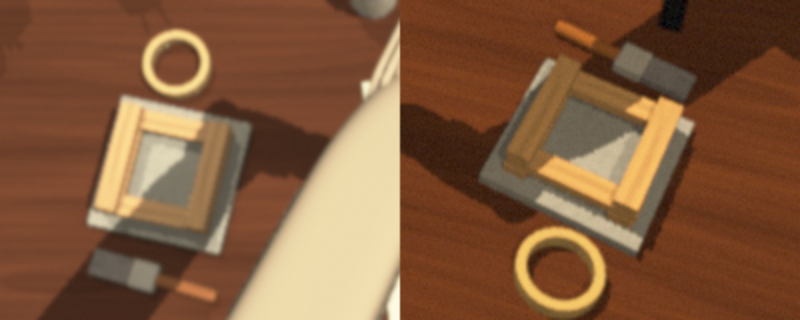

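Both halves of the picture show a neat, square three-layer tower on the board (around (165,165) and (595,145)), with the brush and tape where they were. I'll hand in.

```bash
python3 -c "
from rig import r
print(r.hand_in())"
```

```text
the job is handed in; nothing more can be done
None
```

The drying stack is finished and handed in at about 26.5 s: two slats across the base pair and two on top in line with it, each top-layer slat within about 1 mm of its planned place in the last top view; the hand-in returned no score.

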